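# Scrub the tall beaker and hold the brush level to drip

### The arm

A 7-joint arm with a two-finger parallel gripper is mounted at the origin on the work surface. World frame = base frame: x ahead of the robot, y to its left, z up, the work surface at z = 0. Lengths are in m, angles in rad, forces in N, time in s.
With the tool pointing down it reaches from about 0.4 to 0.9 m from the base axis. Payload 5.5 kg.
Tool frame: the origin (TCP) lies at the very end of the fingers, on their centre line; the grasp point (between the pads) lies 19 mm behind it; z points along the fingers, y is the line along which they close (so a half turn about z gives the same grasp; the last joint's range is limited). The gripper opens to 85 mm and grips with 20 to 120 N. Pads are 22 mm wide; open, the fingers measure 114 mm over their backs; the gripper's body (76 mm by 85 mm) begins 54 mm behind the grasp point. The pads swing forward as they close: fully open they stand 13 mm farther back than shut.
Start: joints at [1.506, 0.501, -0.427, 1.55, 0.221, 1.138, -0.21], TCP at [0.209, -0.615, 0.231] pointing down, gripper open.
Joint ranges: [-2.88, 2.88], [-0.31, 2.03], [-1.54, 1.56], [0.2, 2.42], [-1.41, 4.55], [0.19, 2.02], [-2.57, 2.57]. Speed limits (rad/s): [2.57, 2.57, 3.14, 3.14, 3.14, 3.14, 3.14].

### API

Orientations are given as [roll, pitch, yaw] about the fixed x, y, z axes, in that order (R = Rz(yaw) Ry(pitch) Rx(roll)).
In Python, from workcell import manip, solver, snapshot, current_t, current_joint_positions, current_dq, current_effort, current_eef_pos, current_tool_rot, current_force, current_torque, current_finger_gap, current_finger_force gives the robot as it stands (manip), with the cameras as plain functions, the kinematics (solver) and the readings as plain functions. Calls block until the motion is done:
- manip.movep(position, orientation): joint-space move of the TCP to a pose.
- manip.movel(position, rotation=None, rate=0.15, f_stop=None): straight line of the TCP; rotation=None keeps the orientation; rate is the mean speed in m/s. With f_stop (N) it stops when the force on the tool has changed by that much, and returns True; else False.
- manip.move_joints(angles): joint-space move.
- manip.release() and manip.close_gripper(force=None): open the fingers fully, or close them until they stop; force is the grip in N (None keeps the last).
- manip.dwell(seconds).
- solver.ik(position, orientation): joint angles nearest the present ones, or None.
- snapshot(name): name is "scene" or "top" or "wrist"; returns a dict with "pixels" (420x560x3 uint8, blue, green, red), "K" (3x3 intrinsics, pixels), "k1" (the pictures are not rectified: a ray, as slopes to the right and down, at radius r is drawn at 1 + k1 r^2 times it, then the intrinsics apply), "rvec" (rotation vector, rad) and "tvec" (3), from world to camera coordinates, as OpenCV has them; the wrist camera has in their place "mount" (4x4, takes a point from camera to tool coordinates, whose origin is the TCP and whose axes are the flange's). Camera axes: x right, y down, z forward; pixel columns grow to the right and rows downward; lengths in m; the calibration is good to about 2 mm. A picture is of the moment at which its call begins: read the wrist's pose just before it. There is no depth.
A pose or a line that the arm cannot do raises manip.MotionError and nothing moves.
- manip.job_done(): hands the job in; it is judged then, once.
Readings, each from a call of its own:
- current_t(): time.
- current_joint_positions(): joint angles.
- current_dq(): joint speeds.
- current_effort(): joint torques, N m.
- current_eef_pos(): TCP position.
- current_tool_rot(): TCP orientation.
- current_force(): force on the tool from outside, world axes, zero at the start.
- current_torque(): the same for the moment, N m.
- current_finger_gap(): finger opening in m.
- current_finger_force(): force on a finger pad.
Only numpy, scipy, OpenCV 4.12 (cv2) and the standard library are available. Lean on these libraries where they do the work, as an engineer would, in place of code of your own. Each camera call takes 0.05 s, during which the arm holds its last target. There are 200 camera calls.

### The job

Wash the tall glass beaker clamped in the lab stand: take the large brush that stands in it by its wooden handle and scrub with two full strokes, each from the floor of the beaker up until the bristles reach its mouth and back down to the floor. Then draw the brush right out, turn it level and hold it with its bristles over the drip tray, at least 10 cm above the tray's rim, so that it can drip and be looked over; finish while still holding it there. Do not strike the glass, and leave the other things where they are.

Things in the scene. Friction and masses are not known exactly. Their poses are not given: they have to be found in the camera images.
- brush: large beaker brush, 285 mm long, 60 to 110 g, standing upright, bristles down, loose in the tall beaker. Origin at the tip of the bristles, z along the brush to the handle's end. Bristle head z = 0 to 80 mm, 62 mm across as seen, but it gives and acts as 52 mm; bare wire 6 mm thick to 158 mm; ferrule to 168 mm; straight round wooden handle 19 mm thick to 285 mm
- brush_tip (a point): tip of the bristles, on the brush's axis (the origin of the brush); its z axis is the brush's
- brush_bristles (a point): middle of the bristle head, 40 mm from the tip
- brush_grip (a point): point on the axis of the wooden handle, 230 mm from the tip; z axis along the brush towards the end of the handle. A grip of about 80 N keeps the brush from swinging in the fingers
- brush_end (a point): end of the wooden handle, 285 mm from the tip
- beaker: tall glass beaker held fast, upright, by the clamp of the lab stand: 130 mm tall, 70 mm outside (74 mm at the rim), 3 mm wall, 64 mm inside. Origin at the middle of its underside, z up; its inner floor is 5 mm above the origin, its rim 130 mm above it. The origin stands 10 mm above the bench, so the rim is 140 mm above the bench
- stand: lab stand, fixed to the bench. Origin on the bench, under the beaker's axis. Base plate 10 mm thick, from x = -65 to +175 mm and 130 mm wide in y. Steel rod 12 mm thick, 340 mm high above the bench, at x = +140 mm; boss head, clamp arm and jaws (up to 45 mm from the beaker's axis) 77 to 140 mm above the bench
- tray: shallow white drip tray, fixed: 220 mm in its x, 280 mm in its y, rim 30 mm high, wall 4 mm. Origin under its centre, on the bench
- small_beaker: small glass beaker, 52 mm across and 70 mm tall, upside down in the drip tray; origin at the middle of its underside (its mouth); bystander
- tube_brush: slim test-tube brush, 205 mm long and 18 mm thick, dark bristles, lying in the drip tray (not the brush to use); origin on its underside, x runs from handle to bristles; bystander
- stopper: black rubber stopper, 35 mm across, 28 mm tall, standing on the base plate of the lab stand; origin at the middle of its underside; bystander
- bottle_large: capped glass media bottle, 86 mm across, 154 mm tall; origin at the middle of its underside; bystander
- bottle_small: capped glass media bottle, 70 mm across, 133 mm tall; origin at the middle of its underside; bystander
- flask: conical flask, 85 mm across at the foot, 135 mm tall; origin at the middle of its underside; bystander
- tip_box: closed box of pipette tips, grey with a clear lid, 85 x 120 mm, 65 mm tall; origin at the middle of its underside; bystander
- tube_rack: white rack of capped tubes, fixed, 85 x 165 mm, 118 mm tall; origin at the middle of its underside; bystander

How it is judged:
By the outcome, as a careful person would: the job done as asked, in the order asked, and still so for the second after the job is handed in, while the arm keeps its last pose, push and grip.
It also fails if it takes over 42 s, if anything falls off the work surface, if the arm or the gripper's body presses on something with over 40 N, if the wrist force passes 120 N, or if a joint passes its speed limit or range.

## Working session

There is one attempt and no reset: what is moved stays moved. The work goes in short steps, each a Python script; the robot and the scene stay as the last script left them, time stands still between calls to the robot, and variables do not carry over. Pictures are saved under pics/ and viewed, at most 10 in all, crops included, and the job is handed in when it is done.

```bash
mkdir -p pics; python3 - <<'E'
from workcell import manip, solver, snapshot, current_t, current_joint_positions, current_dq, current_effort, current_eef_pos, current_tool_rot, current_force, current_torque, current_finger_gap, current_finger_force
import cv2,pickle
for n in("scene","top"):
    s=snapshot(n); pickle.dump(s,open(n+".pkl","wb"))
    cv2.imwrite(f"pics/{n}0.png",cv2.resize(s["pixels"],(800,600),interpolation=cv2.INTER_CUBIC))
    print(n,s["K"],s["k1"],s["rvec"],s["tvec"])
print(current_t(),current_tool_rot())
E
```

```text
scene [[516.95577962   0.         291.84390591]
 [  0.         516.95577962 203.55611878]
 [  0.           0.           1.        ]] 0.014452882951917928 [ 2.0471422   0.76705248 -0.41814502] [-0.42727263 -0.05161828  2.04393422]
top [[389.76172834   0.         270.83248801]
 [  0.         389.76172834 206.2679181 ]
 [  0.           0.           1.        ]] 0.03582713509368753 [ 1.99560206 -2.2314685   0.2282242 ] [0.05555967 0.6102963  1.22950972]
0.1 [-3.13979685e+00 -6.25630255e-05  3.27865589e-01]
```

View pics/scene0.png

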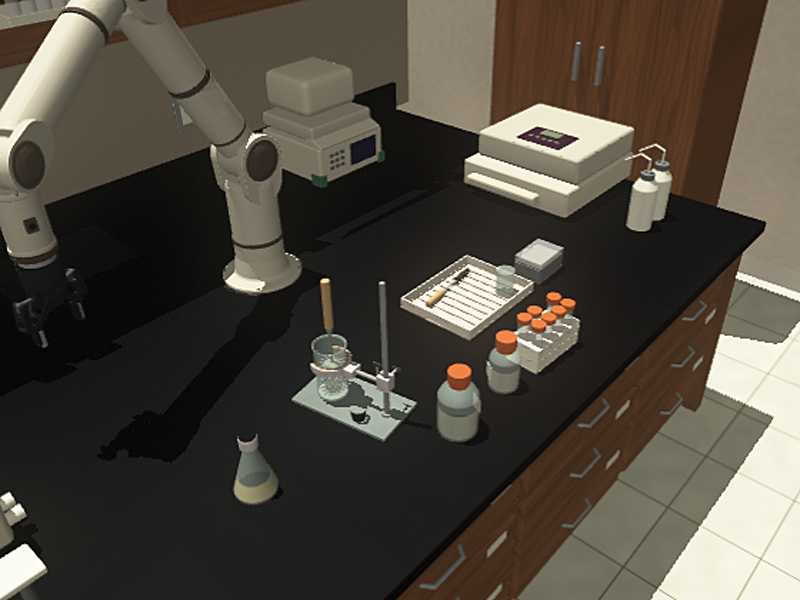

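View pics/top0.png

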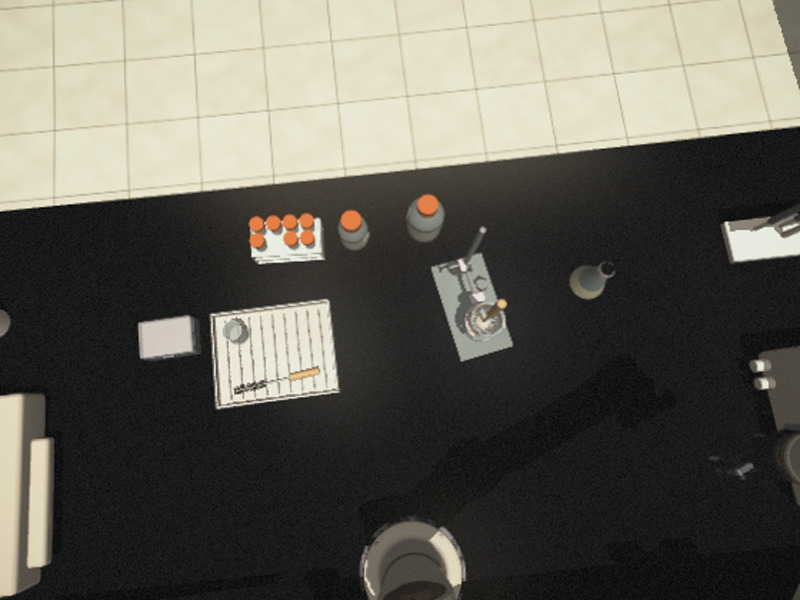

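```bash
cat > h.py <<'E'
import numpy as np,cv2,pickle
from scipy.optimize import least_squares
from scipy.spatial.transform import Rotation as Ro
S={n:pickle.load(open(n+".pkl","rb")) for n in("scene","top")}
def proj(n,P):
    s=S[n]; return cv2.projectPoints(np.float64(P).reshape(-1,1,3),np.float64(s["rvec"]),np.float64(s["tvec"]),s["K"],np.array([s["k1"],0,0,0.]))[0].reshape(-1,2)
def atz(n,uv,z):   # world point at height z seen at raw pixel uv
    s=S[n];R=cv2.Rodrigues(np.float64(s["rvec"]))[0];t=np.ravel(s["tvec"])
    u=cv2.undistortPoints(np.float64([[uv]]),s["K"],np.array([s["k1"],0,0,0.]))[0,0]
    c=-R.T@t;d=R.T@np.r_[u,1];return c+d*(z-c[2])/d[2]
E
python3 - <<'E'
import cv2,pickle,numpy as np
from h import *
def crop(n,x,y,w,h,k): 
    return cv2.resize(S[n]["pixels"][y:y+h,x:x+w],None,fx=k,fy=k,interpolation=cv2.INTER_CUBIC)
a=crop("scene",200,185,100,125,4.8) 
b=crop("top",295,155,80,100,6)
im=np.zeros((600,480+480,3),np.uint8); 
cv2.imwrite("pics/cs.png",a);cv2.imwrite("pics/ct.png",b)
for uv in [(502,303)]: print(atz("top",np.array(uv)*.7,.30))
for uv in [(327,280)]: print(atz("scene",np.array(uv)*.7,.30))
print("base corners top", [atz("top",np.array(p)*.7,.01).round(3) for p in[(431,266),(482,254),(512,346),(461,361)]])
print("tray", [atz("top",np.array(p)*.7,.03).round(3) for p in[(210,313),(329,299),(340,392),(217,409)]])
E
```

```text
[ 0.52342107 -0.22076429  0.3       ]
[ 0.52524775 -0.21728172  0.3       ]
base corners top [array([ 0.683, -0.129,  0.01 ]), array([ 0.699, -0.257,  0.01 ]), array([ 0.467, -0.294,  0.01 ]), array([ 0.446, -0.17 ,  0.01 ])]
tray [array([0.622, 0.406, 0.03 ]), array([0.625, 0.125, 0.03 ]), array([0.405, 0.119, 0.03 ]), array([0.399, 0.4  , 0.03 ])]
```

View pics/cs.png

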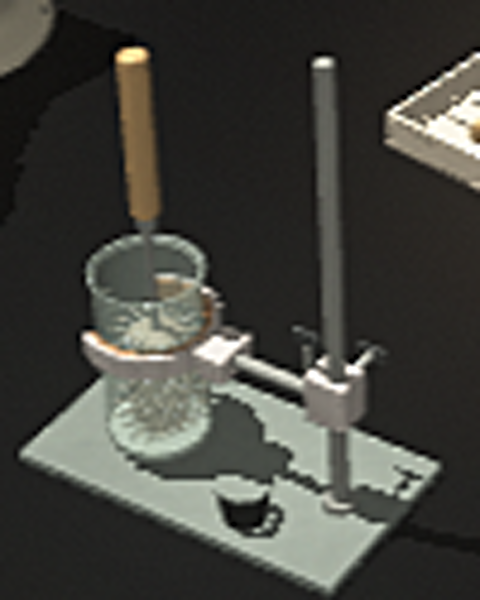

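View pics/ct.png

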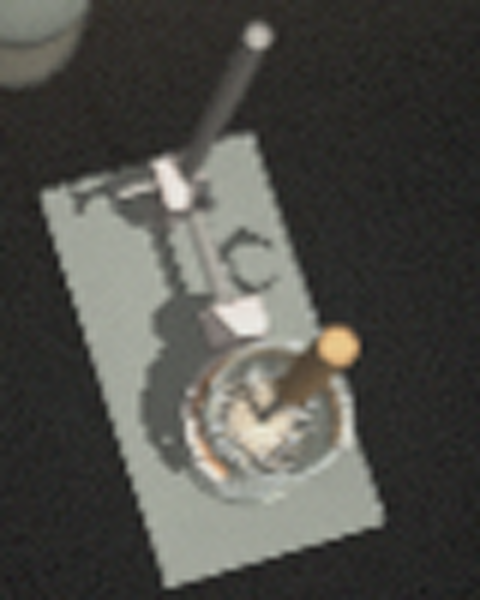

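```bash
cat >> h.py <<'E'
def cs(p): return np.array(p)/4.8+[200,185]-.4
def ct(p): return np.array(p)/6+[295,155]-.42
E
python3 - <<'E'
from h import *
f=lambda q:np.r_[proj("scene",q)[0]-cs((133,54)),proj("top",q)[0]-ct((341,346))]
r=least_squares(f,[.52,-.22,.3]);print("handle end",r.x,r.fun)
print("rim top",atz("top",ct((270,420)),.14),"scene",atz("scene",cs((147,268)),.14))
# handle bottom in scene at z .183
print("ferrule",atz("scene",cs((147,220)),.183))
# stand from top+scene base corners
T=[(42,190),(253,133),(384,522),(167,588)];C=[(440,463),(333,592),(20,455)]
L=np.array([[175,65],[175,-65],[-65,-65],[-65,65]])/1e3
def W(p): 
    c,s=np.cos(p[2]),np.sin(p[2]);return np.c_[L@np.array([[c,s],[-s,c]])+p[:2],np.full(4,.01)]
g=lambda p:np.r_[(proj("top",W(p))-[ct(t) for t in T]).ravel(),(proj("scene",W(p))[[0,1,3][:0] or [0,1,2]]-[cs(t) for t in(C[0],C[1],C[1])]).ravel()*0]
r=least_squares(g,[.5,-.2,-.25]);print("stand",r.x,np.round(r.fun[:8],1))
print(((proj("scene",W(r.x))-[200,185])*4.8).round())
E
```

```text
handle end [ 0.52272035 -0.22062548  0.30106945] [ 0.07117777 -0.00151156  0.05526986  0.03835853]
rim top [ 0.51582409 -0.21512806  0.14      ] scene [ 0.51684343 -0.21971579  0.14      ]
ferrule [ 0.52498941 -0.22321121  0.183     ]
stand [ 0.52116268 -0.22115377  0.16960971] [-0.2  0.1  0.1 -0.4  0.3  0.4 -0.2 -0. ]
[[444. 465.]
 [331. 591.]
 [ 20. 452.]
 [143. 341.]]
```

```bash
cat >> h.py <<'E'
def ori(phi,tau,sg):
    z=np.array([np.cos(phi)*np.cos(tau),np.sin(phi)*np.cos(tau),-np.sin(tau)]);y=sg*np.array([-np.sin(phi),np.cos(phi),0])
    return Ro.from_matrix(np.c_[np.cross(y,z),y,z])
def level(R,phi,psi):  # tip bristles to the left about the horizontal axis phi, then yaw by psi
    return Ro.from_euler('z',psi)*Ro.from_rotvec(np.pi/2*np.array([np.cos(phi),np.sin(phi),0])*-1)*R
def tcp(g,R): return np.array(g)+.019*R.as_matrix()[:,2]
E
python3 - <<'E'
from workcell import manip, solver, snapshot, current_t, current_joint_positions, current_dq, current_effort, current_eef_pos, current_tool_rot, current_force, current_torque, current_finger_gap, current_finger_force
from h import *
B=np.array([.523,-.221,.245]);T=np.array([.513,.262,.24])
def q(g,R): return solver.ik(list(tcp(g,R)),list(R.as_euler('xyz')))
for sg in(1,-1):
  for tau in(0,.3,.6,.9):
    for phi in(-.9,-.6,-.3,0.,.3):
      R=ori(phi,tau,sg); zt=R.as_matrix()[:,2]
      res=[q(B-.11*zt,R),q(B,R),q(B+[0,0,.06],R),q(B+[0,0,.19],R)]
      fin=[]
      for th in(-.6,-.3,0,.3,.6):
        Rf=level(R,phi,th-phi); d=np.array([-np.sin(th),np.cos(th),0])
        # bristle direction check
        fin.append(q(T-.19*d,Rf) is not None)
      if all(r is not None for r in res): print(sg,tau,phi,np.round(res[1],2),np.round(res[3],2),fin)
R=ori(0,0,1);Rf=level(R,0,0);print((Rf*R.inv()).apply([0,0,-1]))
E
```

```text
1 0 0.3 [ 0.54  0.83  0.46  2.33  4.27  1.86 -1.73] [-0.    0.51  1.14  2.35  4.3   1.84 -2.23] [False, False, False, False, True]
1 0.3 0.3 [ 0.    0.92  1.13  2.37  4.23  1.91 -2.11] [ 2.19  0.34 -1.43  2.21 -1.38  0.78 -2.52] [True, False, False, False, False]
1 0.9 -0.9 [ 0.94  0.23 -0.95  2.21  1.25  0.72 -0.25] [ 1.12 -0.13 -0.94  1.97  0.47  0.79  0.57] [True, True, True, True, True]
1 0.9 -0.6 [ 1.22  0.17 -1.06  2.28  1.28  0.41  0.06] [ 1.07 -0.2  -0.73  2.03  0.08  0.62  1.22] [True, True, True, True, True]
1 0.9 -0.3 [ 1.6   0.25 -1.3   2.29  1.08  0.21  0.66] [ 0.76 -0.18 -0.32  2.05 -0.24  0.6   1.84] [True, True, True, True, True]
1 0.9 0.0 [ 1.57  0.25 -1.11  2.24 -0.48  0.23  2.54] [ 0.68 -0.13 -0.12  2.01 -0.54  0.73  2.44] [True, True, True, True, True]
-1 0 0.3 [ 2.02  1.48 -1.26  2.29 -1.36  0.29  1.51] [-0.    0.51  1.14  2.35  4.3   1.84  0.91] [False, False, False, False, True]
-1 0.3 0.3 [0.   0.92 1.13 2.37 4.23 1.91 1.03] [ 2.19  0.34 -1.43  2.21 -1.38  0.78  0.62] [True, False, False, False, False]
-1 0.6 0.3 [ 1.76  0.54 -1.11  2.26 -1.24  0.39  0.68] [ 1.76 -0.02 -0.93  2.08 -1.17  0.96  0.23] [True, True, True, False, False]
-1 0.9 -0.6 [-1.08  0.47  1.56  2.33 -1.24  0.31 -0.74] [ 1.33 -0.25 -0.92  2.03 -0.09  0.61 -1.76] [True, True, True, True, True]
-1 0.9 -0.3 [-0.73  0.1   1.18  2.34 -1.09  0.19 -0.43] [ 1.49 -0.27 -0.9   2.04 -0.59  0.68 -0.98] [True, True, True, True, True]
-1 0.9 0.0 [ 1.4   0.19 -0.91  2.24 -0.74  0.26 -0.36] [ 1.54 -0.17 -0.86  2.   -0.73  0.81 -0.53] [True, True, True, True, True]
-1 0.9 0.3 [ 1.48  0.3  -0.93  2.14 -0.65  0.47 -0.1 ] [ 1.57 -0.02 -0.88  1.91 -0.7   0.96 -0.26] [True, True, True, True, True]
[ 0.00000000e+00 -1.00000000e+00 -3.33066907e-16]<sys>:0: UserWarning: Gimbal lock detected. Setting third angle to zero since it is not possible to uniquely determine all angles.
```

```bash
cat > s.py <<'E'
from workcell import manip, solver, snapshot, current_t, current_joint_positions, current_dq, current_effort, current_eef_pos, current_tool_rot, current_force, current_torque, current_finger_gap, current_finger_force
from h import *
import warnings;warnings.filterwarnings("ignore")
lo=np.array([-2.88,-.31,-1.54,.2,-1.41,.19,-2.57]);hi=np.array([2.88,2.03,1.56,2.42,4.55,2.02,2.57])
B=np.array([.523,-.221,.245]);C=np.array([.513,.262,.26])
def q(g,R): return solver.ik(list(tcp(g,R)),list(R.as_euler('xyz')))
mar=lambda a:np.minimum(a-lo,hi-a).min()
out=[]
for sg in(1,-1):
  for tau in(.6,.75,.9):
    for phi in np.arange(-1.8,1.9,.3):
      R=ori(phi,tau,sg); zt=R.as_matrix()[:,2]
      res=[q(B-.11*zt,R),q(B,R),q(B+[0,0,.06],R),q(B+[0,0,.19],R)]
      if any(r is None for r in res): continue
      res=np.array(res); jump=np.abs(np.diff(res,axis=0)).max(); m=min(map(mar,res))
      if jump>1.2 or m<.05: continue
      best=[]
      for be in np.arange(0,6.3,.5):
        d=np.array([np.cos(be),np.sin(be),0]); ax=np.cross([0,0,-1],d)
        for s in np.arange(0,6.28,.5):
          Rf=Ro.from_rotvec(s*d)*Ro.from_rotvec(ax*np.pi/2)*R
          if Rf.as_matrix()[2,2]>-.3: continue
          a=q(C-.19*d,Rf)
          if a is not None and mar(a)>.08: best.append((np.abs(a-res[3]).max(),be,s,mar(a)))
      if best: out.append((min(best),sg,tau,phi,m,jump,res))
out.sort(key=lambda o:o[0][0]+o[5]-o[4]*3)
for o in out[:6]: print(np.round(o[0],2),o[1:3],np.round(o[3:6],2)); print(np.round(o[6],2))
E
time timeout 400 python3 s.py
```

```text
[1.23 2.   1.   0.46] (-1, 0.9) [0.9  0.53 0.25]
[[ 1.56  0.45 -0.92  1.76 -0.35  1.14  0.18]
 [ 1.45  0.56 -0.94  1.86 -0.29  0.89  0.11]
 [ 1.48  0.48 -0.96  1.81 -0.34  1.    0.09]
 [ 1.53  0.34 -1.01  1.65 -0.4   1.25  0.01]]
[1.32 2.   1.   0.23] (-1, 0.6) [0.9  0.54 0.25]
[[ 1.67  0.64 -0.91  1.77 -0.51  1.17  0.41]
 [ 1.56  0.73 -0.95  1.88 -0.5   0.92  0.39]
 [ 1.58  0.63 -0.97  1.84 -0.55  1.02  0.35]
 [ 1.62  0.44 -1.    1.72 -0.64  1.24  0.24]]
[1.28 2.   1.   0.36] (-1, 0.75) [0.9  0.51 0.25]
[[ 1.63  0.54 -0.92  1.77 -0.43  1.15  0.3 ]
 [ 1.52  0.65 -0.96  1.87 -0.39  0.9   0.25]
 [ 1.55  0.56 -0.99  1.83 -0.44  1.    0.21]
 [ 1.6   0.4  -1.03  1.69 -0.51  1.23  0.11]]
[0.83 2.   6.   0.37] (1, 0.9) [-1.5   0.37  0.28]
[[ 0.78  0.43 -1.17  1.88  1.02  1.5  -0.65]
 [ 0.69  0.46 -0.89  1.96  1.11  1.27 -0.67]
 [ 0.8   0.41 -1.02  1.91  1.05  1.34 -0.57]
 [ 0.89  0.25 -1.07  1.74  0.89  1.45 -0.31]]
[0.9  2.   6.   0.33] (1, 0.9) [-1.8   0.31  0.25]
[[ 0.64  0.58 -1.08  1.69  0.99  1.71 -0.86]
 [ 0.63  0.57 -0.86  1.81  1.02  1.47 -0.85]
 [ 0.72  0.54 -1.    1.76  1.01  1.58 -0.78]
 [ 0.75  0.4  -1.02  1.6   0.91  1.7  -0.57]]
[1.59 0.   4.   0.19] (-1, 0.6) [1.2  0.53 0.23]
[[ 1.48  0.79 -0.87  1.51 -0.34  1.42  0.42]
 [ 1.43  0.83 -0.91  1.67 -0.33  1.19  0.42]
 [ 1.45  0.75 -0.95  1.64 -0.37  1.27  0.37]
 [ 1.48  0.62 -1.01  1.52 -0.45  1.45  0.25]]
real	1m41.166s
user	0m3.622s
sys	0m0.306s
```

```bash
python3 - <<'E'
from workcell import manip, solver, snapshot, current_t, current_joint_positions, current_dq, current_effort, current_eef_pos, current_tool_rot, current_force, current_torque, current_finger_gap, current_finger_force
from h import *
print("bottles",atz("top",np.array((428,205))*.7,.154),atz("top",np.array((351,220))*.7,.133),"flask",atz("top",np.array((607,269))*.7,.135))
R=ori(.9,.75,-1);zt=R.as_matrix()[:,2];B=np.array([.523,-.221,.245])
d=np.array([np.cos(2.),np.sin(2.),0]);ax=np.cross([0,0,-1],d)
print("final zt",[(s,(Ro.from_rotvec(s*d)*Ro.from_rotvec(ax*np.pi/2)*R).as_matrix()[:,2].round(2)) for s in(.5,1,1.5)])
manip.movep(list(tcp(B-.11*zt,R)),list(R.as_euler('xyz')))
M=Ro.from_euler('xyz',current_tool_rot()).as_matrix();p=np.array(current_eef_pos())
s=snapshot("wrist");mt=np.array(s["mount"]);print(current_t(),p,mt.round(3).tolist())
# predicted handle points
P=np.array([[.523,-.221,z] for z in(.183,.245,.3)])
c=((P-p)@M-mt[:3,3])@mt[:3,:3]
uv=cv2.projectPoints(c.reshape(-1,1,3),np.zeros(3),np.zeros(3),s["K"],np.array([s["k1"],0,0,0.]))[0].reshape(-1,2);print(uv)
im=s["pixels"].copy()
for u in uv: cv2.circle(im,tuple(int(v) for v in u),3,(255,0,255),1)
cv2.imwrite("pics/w1.png",cv2.resize(im,(800,600)))
E
```

```text
bottles [ 0.78635248 -0.12441242  0.154     ] [0.77818985 0.05013706 0.133     ] flask [ 0.60107466 -0.49802313  0.135     ]
final zt [(0.5, array([ 0.38,  0.92, -0.02])), (1, array([ 0.29,  0.88, -0.37])), (1.5, array([ 0.06,  0.78, -0.63]))]
1.7333 [ 0.48126807 -0.27431118  0.30669805] [[0.001, -0.956, -0.293, 0.074], [1.0, 0.001, -0.0, 0.001], [0.001, -0.293, 0.956, -0.141], [0.0, 0.0, 0.0, 1.0]]
[[281.56611011 241.02600266]
 [281.26245445 208.06534192]
 [280.85740151 163.73532783]]
```

View pics/w1.png

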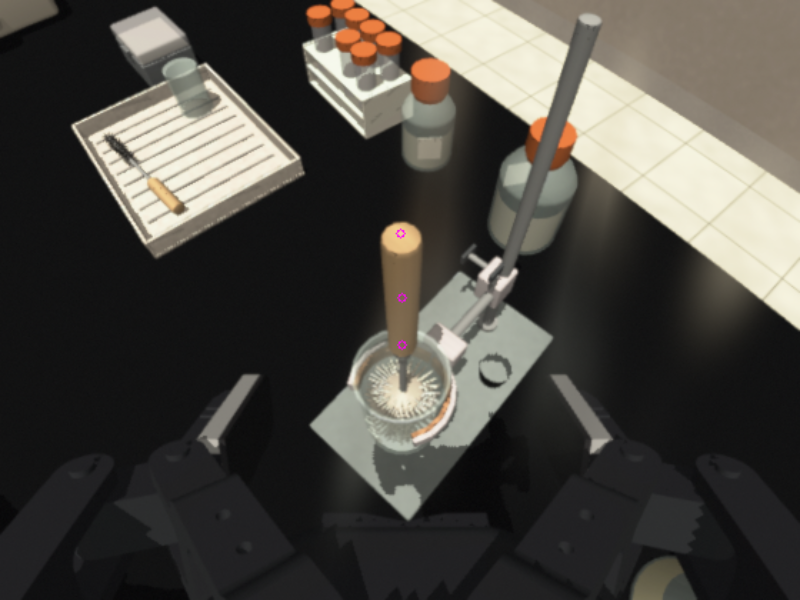

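```bash
python3 - <<'E'
from workcell import manip, solver, snapshot, current_t, current_joint_positions, current_dq, current_effort, current_eef_pos, current_tool_rot, current_force, current_torque, current_finger_gap, current_finger_force
from h import *
R=ori(.9,.75,-1);B=np.array([.523,-.221,.245]);e=list(R.as_euler('xyz'))
print(manip.movel(list(tcp(B,R)),rate=.08,f_stop=12),current_eef_pos()-tcp(B,R))
print(current_force()); manip.close_gripper(90)
print(current_finger_gap(),current_finger_force(),current_force(),current_torque(),current_t())
s=snapshot("scene");w=snapshot("wrist")["pixels"]
a=cv2.resize(s["pixels"][165:315,190:315],(500,600),interpolation=cv2.INTER_CUBIC)
b=cv2.resize(w,(300,225));b=np.vstack([b,np.zeros((375,300,3),np.uint8)])
cv2.imwrite("pics/g1.png",np.hstack([a,b]))
E
```

```text
False [ 1.46108522e-05 -6.27410088e-04  1.98104636e-04]
[-0.04306646 -0.52035421  0.03454823]
0.016778103691047607 87.66522288322449 [-1.23074358  0.21268835  1.81353437] [-0.43656252  0.43338998  0.05448145] 3.9
```

View pics/g1.png

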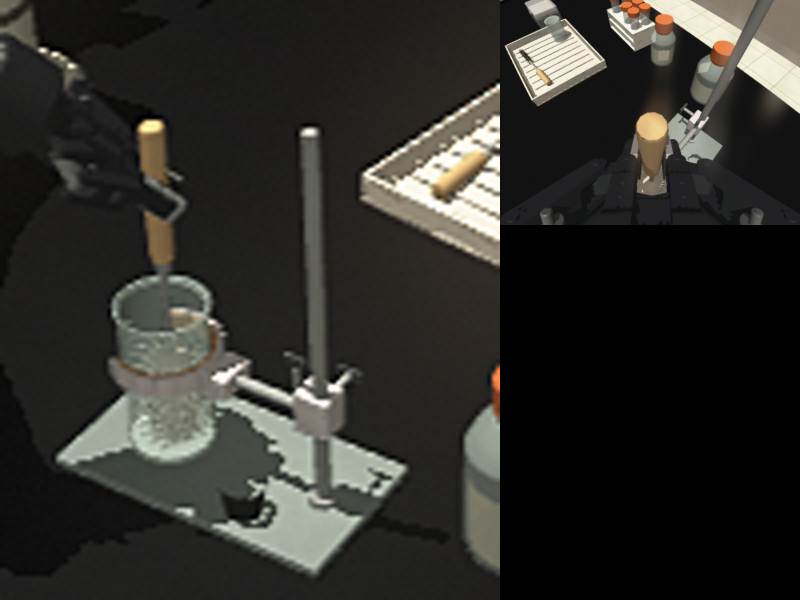

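The picture shows the fingers closed around the upright handle at about (160,195), with the brush still standing straight in the beaker. Next are the two strokes.

```bash
python3 - <<'E'
from workcell import manip, solver, snapshot, current_t, current_joint_positions, current_dq, current_effort, current_eef_pos, current_tool_rot, current_force, current_torque, current_finger_gap, current_finger_force
from h import *
p=np.array(current_eef_pos());z0=p[2]
for k in range(2):
    manip.movel([p[0],p[1],z0+.065],rate=.08); print("up",np.round(current_force(),1),np.round(current_torque(),2))
    manip.movel([p[0],p[1],z0+.01],rate=.08)
    r=manip.movel([p[0],p[1],z0-.002],rate=.02,f_stop=6); print("down",r,current_eef_pos()[2]-z0,np.round(current_force(),1),current_finger_gap(),current_t())
s=snapshot("scene");w=snapshot("wrist")["pixels"]
a=cv2.resize(s["pixels"][165:315,190:315],(500,600),interpolation=cv2.INTER_CUBIC)
b=cv2.resize(w,(300,225));b=np.vstack([b,np.zeros((375,300,3),np.uint8)])
cv2.imwrite("pics/g2.png",np.hstack([a,b]))
E
```

```text
up [-0.2 -0.2 -0.6] [-0.7   0.62  0.03]
down True -1.1516296451380414e-05 [-0.3  0.2  4. ] 0.01643127109155551 6.325
up [-0.2  0.4 -1. ] [-0.72  0.54 -0.03]
down True 3.0140274737217032e-05 [-0.7  0.4  4.5] 0.01663749775784879 8.6583
```

View pics/g2.png

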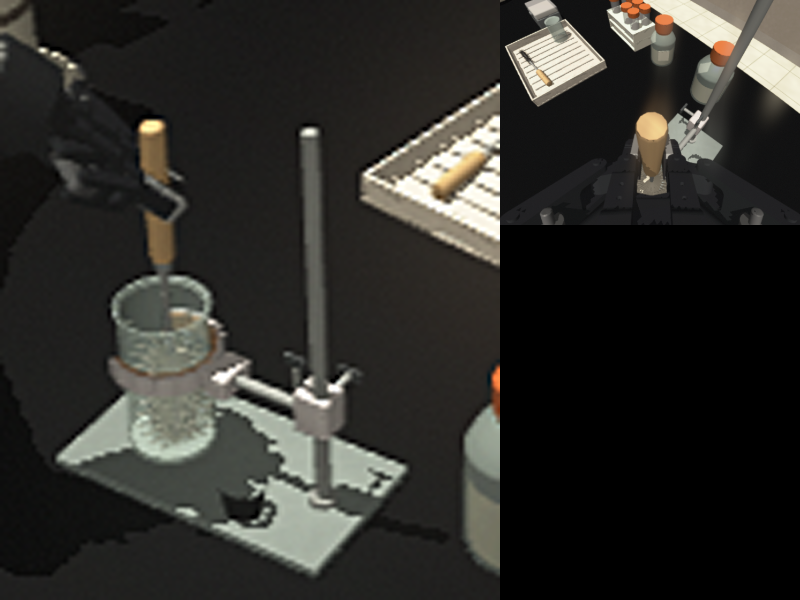

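The brush returned to the same height, and floor contact was felt on both strokes. Now I'll draw it out, turn it level and carry it over the tray.

```bash
python3 - <<'E'
from workcell import manip, solver, snapshot, current_t, current_joint_positions, current_dq, current_effort, current_eef_pos, current_tool_rot, current_force, current_torque, current_finger_gap, current_finger_force
from h import *
from scipy.spatial.transform import Slerp
R=ori(.9,.75,-1);d=np.array([np.cos(2.),np.sin(2.),0]);ax=np.cross([0,0,-1],d)
Rf=Ro.from_rotvec(1.*d)*Ro.from_rotvec(ax*np.pi/2)*R
p=np.array(current_eef_pos());zt=R.as_matrix()[:,2]
manip.movel(list(p+[0,0,.2]),rate=.1)
print(current_force(),current_t())
g0=p+[0,0,.2]-.019*zt; g1=np.r_[(np.array([.513,.262])-.19*d[:2]),.43]
sl=Slerp([0,1],Ro.concatenate([R,Rf]))
W=[(g0+(g1-g0)*k,sl(k)) for k in np.linspace(.2,1,5)]+[(g1*[1,1,0]+[0,0,.28],Rf)]
qs=[solver.ik(list(tcp(g,r)),list(r.as_euler('xyz'))) for g,r in W]
for q in qs: print(None if q is None else np.round(q,2))
print("tip heights",[round((g+.23*(r*R.inv()).apply([0,0,-1]))[2],3) for g,r in W])
try:
    for g,r in W: manip.movel(list(tcp(g,r)),list(r.as_euler('xyz')),rate=.05)
except manip.MotionError as x: print("ERR",x)
print(current_eef_pos(),current_force(),current_finger_gap(),current_t())
for n in("scene","top"):
    s=snapshot(n);pickle.dump(s,open(n+"2.pkl","wb"));globals()[n]=s["pixels"]
cv2.imwrite("pics/f.png",np.hstack([cv2.resize(scene[100:310,160:440],(400,300)),cv2.resize(top[120:330,120:400],(400,300))]))
E
```

```text
[-0.45057242 -0.02841612 -1.83366308] 10.9167
[ 1.45  0.37 -0.96  1.68 -0.56  1.29 -0.27]
[ 1.32  0.38 -0.91  1.69 -0.62  1.3  -0.63]
[ 1.22  0.4  -0.89  1.73 -0.71  1.27 -0.97]
[ 1.14  0.43 -0.89  1.78 -0.83  1.21 -1.26]
[ 1.06  0.44 -0.89  1.86 -0.98  1.12 -1.51]
[ 1.01  0.71 -0.86  1.95 -0.93  0.9  -1.29]
tip heights [np.float64(0.224), np.float64(0.256), np.float64(0.305), np.float64(0.366), np.float64(0.43), np.float64(0.28)]
[0.59763023 0.10596275 0.27309939] [-0.02641049  0.23076528 -1.50318726] 0.01674839055672948 21.2667
```

View pics/f.png

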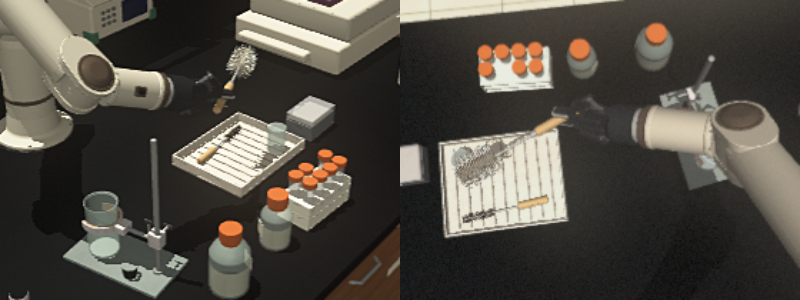

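```bash
python3 - <<'E'
from h import *
d=np.array([np.cos(2.),np.sin(2.),0]);g=np.r_[(np.array([.513,.262])-.19*d[:2]),.28]
for n in("scene","top"):
    im=pickle.load(open(n+"2.pkl","rb"))["pixels"].copy()
    P=proj(n,[g+d*a for a in(.23,.15,.062,0,-.055)])
    x,y=(P.mean(0)-[45,60]).astype(int)
    c=cv2.resize(im[y:y+120,x:x+90],(400,533),interpolation=cv2.INTER_CUBIC)
    for u in P: cv2.circle(c,tuple(int(v) for v in (u-[x,y]+.5)*4.444),4,(255,0,255),1)
    globals()[n]=c
cv2.imwrite("pics/f2.png",np.hstack([scene,top]))
E
```

```text
(no output)
```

View pics/f2.png

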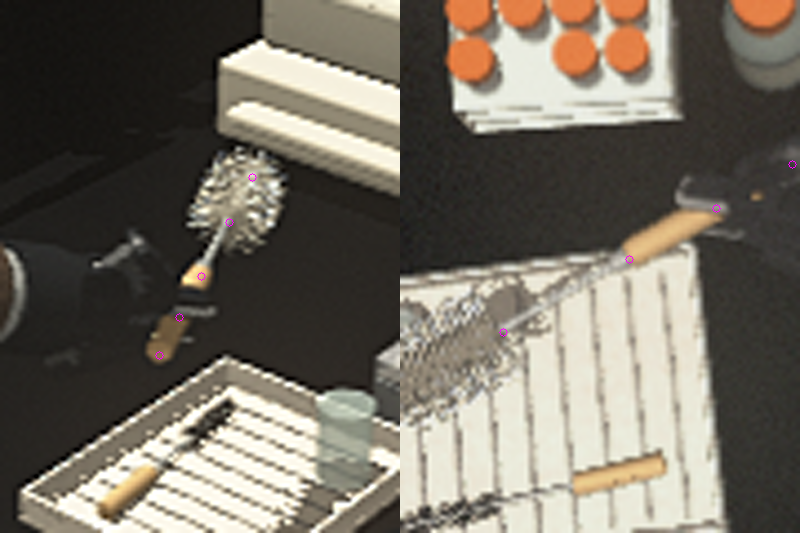

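In both views the predicted axis points lie along the brush, so it is level with its bristles over the tray.

```bash
python3 - <<'E'
from workcell import manip, solver, snapshot, current_t, current_joint_positions, current_dq, current_effort, current_eef_pos, current_tool_rot, current_force, current_torque, current_finger_gap, current_finger_force
manip.dwell(1.0); print(current_finger_force(),current_t()); print(manip.job_done())
E
```

```text
87.77512907981873 22.3667
the job is handed in; nothing more can be done
None
```

I scrubbed the beaker with two full strokes, drew the brush out and handed the job in at 22.4 s, with the brush held level and its bristles about 22 cm above the tray's rim; I saw no contact with the glass and nothing else moved, but no verdict came back.

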